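# Feel along the ejector buttons of a die plate

### The job

Check that the five sprung buttons on the die plate move freely: starting at the end with the round hanging lug, run your fingertips lightly along the arc of buttons to the other end, so that each in turn dips a few millimetres and springs back, one at a time and never pressed all the way down. Only touch: the plate stays lying where it is, neither gripped, lifted nor shoved, and the punch, the stack of plates and the jar are left alone.

Things in the scene. Friction and masses are not known exactly. Their poses are not given: they have to be found in the camera images.
- plate: Loose flat dark-metal die plate, 190 (its x) x 90 (its y) x 14 mm, 0.55 to 1.05 kg, lying on the bench. Origin: centre of its underside; z up. One short end, at -x, carries a round hanging lug (40 mm across, 14 mm thick, reaching to x = -127 mm, with a dark 18 mm eye); the other short end is straight. On top stand five sprung ejector buttons in a shallow arc, bulging to the plate's +y.
- pin1_top (a point): Top centre of button 1 (the one next to the lug), at x -68, y -15 mm on the plate and 34 mm above the bench when up; it sinks with the button. A mushroom head of plain steel, 24 mm across with a 4.5 mm high shallow domed top (its rim 2 mm thick below that), on a 12 mm stem. Heads stand 35 to 41 mm apart, centre to centre.
- pin1 (a joint): Sinking of button 1, in m: 0 up, 0.010 fully down (hard stop). A light spring lifts it: about 0.5 N to start, 3 N fully down.
- pin2_top (a point): Top centre of button 2, at x -34, y 8 mm on the plate and 34 mm above the bench when up; it sinks with the button. A mushroom head of plain steel, 24 mm across with a 4.5 mm high shallow domed top (its rim 2 mm thick below that), on a 12 mm stem. Heads stand 35 to 41 mm apart, centre to centre.
- pin2 (a joint): Sinking of button 2, in m: 0 up, 0.010 fully down (hard stop). A light spring lifts it: about 0.5 N to start, 3 N fully down.
- pin3_top (a point): Top centre of button 3, at x 0, y 16 mm on the plate and 34 mm above the bench when up; it sinks with the button. A mushroom head of plain steel, 24 mm across with a 4.5 mm high shallow domed top (its rim 2 mm thick below that), on a 12 mm stem. Heads stand 35 to 41 mm apart, centre to centre.
- pin3 (a joint): Sinking of button 3, in m: 0 up, 0.010 fully down (hard stop). A light spring lifts it: about 0.5 N to start, 3 N fully down.
- pin4_top (a point): Top centre of button 4, at x 34, y 8 mm on the plate and 34 mm above the bench when up; it sinks with the button. A mushroom head of plain steel, 24 mm across with a 4.5 mm high shallow domed top (its rim 2 mm thick below that), on a 12 mm stem. Heads stand 35 to 41 mm apart, centre to centre.
- pin4 (a joint): Sinking of button 4, in m: 0 up, 0.010 fully down (hard stop). A light spring lifts it: about 0.5 N to start, 3 N fully down.
- pin5_top (a point): Top centre of button 5 (the last, at the straight end), at x 68, y -15 mm on the plate and 34 mm above the bench when up; it sinks with the button. A mushroom head of plain steel, 24 mm across with a 4.5 mm high shallow domed top (its rim 2 mm thick below that), on a 12 mm stem. Heads stand 35 to 41 mm apart, centre to centre.
- pin5 (a joint): Sinking of button 5, in m: 0 up, 0.010 fully down (hard stop). A light spring lifts it: about 0.5 N to start, 3 N fully down.
- punch: Bystander: loose upright hand punch with turned wooden head, 46 mm across, 50 mm tall, standing near the plate on its +y side. Origin: centre of its foot.
- stack: Bystander: neat stack of thin steel plates, 67 x 67 x 36 mm, near the plate on its -y side. Origin: centre of its underside.
- jar: Bystander: small closed glass jar with a white cap, 44 mm across, 45 mm tall, off the plate's straight end. Origin: centre of its underside.
There are look-alikes about, which are no part of the job. Of the things that look like the plate, take the one that is farthest to the robot's right at the start.

How it is judged (in metres and radians):
On the way, in this order (a step that is already met when the one before it is completed fails the run):
1. button 1 (beside the lug) is sunk at least 1.5 mm by the fingers while the others are up (value of joint pin1 above 0.0015 m and contact force between the fingers and plate above 0.15 N and value of joint each of pin2, pin3, pin4, pin5 below 0.0015 m), for 0.06 s.
2. button 2 is sunk at least 1.5 mm by the fingers while the others are up (value of joint pin2 above 0.0015 m and contact force between the fingers and plate above 0.15 N and value of joint each of pin1, pin3, pin4, pin5 below 0.0015 m), for 0.06 s.
3. button 3 is sunk at least 1.5 mm by the fingers while the others are up (value of joint pin3 above 0.0015 m and contact force between the fingers and plate above 0.15 N and value of joint each of pin1, pin2, pin4, pin5 below 0.0015 m), for 0.06 s.
4. button 4 is sunk at least 1.5 mm by the fingers while the others are up (value of joint pin4 above 0.0015 m and contact force between the fingers and plate above 0.15 N and value of joint each of pin1, pin2, pin3, pin5 below 0.0015 m), for 0.06 s.
5. button 5 is sunk at least 1.5 mm by the fingers while the others are up (value of joint pin5 above 0.0015 m and contact force between the fingers and plate above 0.15 N and value of joint each of pin1, pin2, pin3, pin4 below 0.0015 m), for 0.06 s.
At the end, for the whole second after the job is handed in: All five buttons have been dipped in order from the lug end (each at least 1.5 mm, less than 9 mm, the others up meanwhile) and are up again within 1 mm; the plate lies flat and still within 20 mm of where it was, and each bystander within 15 mm (value of joint each of pin1, pin2, pin3, pin4, pin5 below 0.001 m and distance of plate from where it was at the start of the episode below 0.02 m and height (world z) of plate below 0.005 m and angle between plate's own z axis and vertical below 0.05 rad and linear speed of plate below 0.01 m/s and distance of each of punch, stack, jar from where it was at the start of the episode below 0.015 m); the robot touches nothing.
It fails at once if a button is pressed to within 1 mm of its stop (9 mm or more) (value of joint any of pin1, pin2, pin3, pin4, pin5 above 0.009 m).
It fails at once if the plate is lifted or tipped (over 8 mm or 0.1 rad) (height (world z) of plate above 0.008 m or angle between plate's own z axis and vertical above 0.1 rad).
It fails at once if the plate is shoved over 20 mm (distance of plate from where it was at the start of the episode above 0.02 m).
It fails at once if the robot bears on the plate or its buttons with more than 20 N (contact force between any of the fingers, the arm and plate above 20 N).
It fails at once if a bystander is moved over 15 mm (distance of any of punch, stack, jar from where it was at the start of the episode above 0.015 m).
It also fails if it takes over 45 s, if anything falls off the work surface, if the arm or the gripper's body presses on something with over 40 N, if the wrist force passes 120 N, or if a joint passes its speed limit or range.

### The arm

A 7-joint arm with a two-finger parallel gripper is mounted at the origin on the work surface. World frame = base frame: x ahead of the robot, y to its left, z up, the work surface at z = 0. Lengths are in mm, angles in rad, forces in N, time in s.
With the tool pointing down it reaches from about 350 to 900 mm from the base axis. Payload 7.2 kg.
Tool frame: the origin (TCP) lies midway between the tips of the shut fingers; the grasp point (between the pads) lies env.pinch_z behind it (env.pinch_z is the distance from the TCP to the grasp point, in mm); z points along the fingers, y is the line along which they close (so a half turn about z gives the same grasp; the last joint's range is limited). The gripper opens to 88 mm and grips with 3 to 60 N. Pads are 20 mm wide; open, the fingers measure 115 mm over their backs; the gripper's body (75 mm by 178 mm) begins 61 mm behind the grasp point.
Start: joints at [1.179, 0.411, -0.013, 1.596, 0.006, 1.134, -0.082], TCP at [198.846, -592.529, 195.053] pointing down, gripper open.
Joint ranges: [-2.95, 2.95], [-0.29, 1.99], [-1.47, 1.44], [0.14, 2.54], [-1.03, 4.17], [0.13, 1.85], [-2.86, 2.86]. Speed limits (rad/s): [2.39, 2.39, 3.01, 3.01, 3.14, 3.14, 3.14].

### API

Orientations are given as a rotation vector (axis times angle).
In Python, from station import env gives the robot as it stands. The module is installed in compiled form; this text tells all that it offers.
- The arm moves only by the tool apply_moves, never from a script. Its argument "series" is a list that holds one entry, the list of rows, each a list of 4 numbers: the shift along the tool's x, y, z in mm, then the turn about the tool's z in degrees. In form: [[[tx, ty, tz, spin], ...]]. A call has exactly 8 rows; each row is the pose to reach, as a shift and turn from the pose commanded when the call began, along the tool's axes at that moment; what a row does not reach only later rows make up. A row lasts 1/8 s, in which the tool goes at most 62.5 mm and 10.7 degrees, less where a joint would pass 70% of its speed; a pose out of reach is approached as far as the arm can. A call with a gripper value outside its range is refused whole. "gripper" is the opening in per cent of the stroke, from 0 (shut) to 100 (fully open), set as the call begins (left out, the last holds). The fingers move at their own pace and stop on an object; "force" is the grip in N (left out, the last holds). Time passes only in rows, so rows that repeat a pose let the fingers close, or fill a call up. It gives the time, the measured TCP pose, the force, the opening and the grip force at its end, in the units of the state.
- env.get_obs(): the state, without advancing time (a new reading comes with each control period).
- env.get_image(name): name is "side" or "top" or "wrist"; returns a dict with "image" (420x560x3 uint8, red, green, blue), "range_z" (420x560 float32, mm along the optical axis (not along the pixel's ray), 0 where there is no reading), "camera_matrix" (3x3 intrinsics, pixels), "eye" and "orientation" of the camera in the world; the wrist camera has in their place "mount" (4x4, takes a point from camera to tool coordinates, whose origin is the TCP and whose axes are the flange's). Camera axes: x right, y up, looking along -z (the intrinsics and any distortion apply to the point x, -y, -z); pixel columns grow to the right and rows downward; lengths in mm; the calibration is good to about 2 mm. A picture is of the moment at which its call begins: read the wrist's pose just before it.
- env.finish_job(): hands the job in; it is judged then, once.
The state is a dict: "clock": time; "joint_positions": joint angles; "joint_velocities": joint speeds; "joint_torque": joint torques, N m; "tcp_pos": TCP position; "ee_rot": TCP orientation; "ft_force": force on the tool from outside, world axes, zero at the start; "moment": the same for the moment, N m; "opening": finger opening in mm; "grip_force": force on a finger pad.
Only numpy, scipy, OpenCV 4.12 (cv2) and the standard library are available. Lean on these libraries where they do the work, as an engineer would, in place of code of your own. Each camera call takes 0.05 s, during which the arm holds its last target. There are 200 camera calls.

## Working session

There is one attempt and no reset: what is moved stays moved. The work goes in short steps, Python scripts to look and compute and a tool call to move; the robot and the scene stay as the last step left them, time stands still between calls to the robot, and variables do not carry over. Pictures are saved under pics/ and viewed, at most 10 in all, crops included, and the job is handed in when it is done.

Besides the shell and the picture viewer there is one more tool, called after "Request:" as name(argument=value, ...) on one line, values as JSON. apply_moves: Moves the arm, as the interface text tells. Its arguments: {"type":"object","properties":{"series":{"type":"array","items":{"type":"array","items":{"type":"array","items":{"type":"number"}}}},"gripper":{"type":"number"},"force":{"type":"number"}},"required":["series"]}

```bash
mkdir -p pics; cat > h.py <<'E'
import numpy as np, cv2
from station import env
def cloud(d,T=None):
    z=d["range_z"]; K=d["camera_matrix"]; v,u=np.indices(z.shape)
    p=np.dstack([(u-K[0,2])/K[0,0]*z, -(v-K[1,2])/K[1,1]*z, -z])
    return p
E
python3 - <<'E'
from h import *
o=env.get_obs(); print({k:np.round(v,3) for k,v in o.items()}, env.pinch_z)
for n in ("top","side"):
    d=env.get_image(n); cv2.imwrite(f"pics/{n}.png",d["image"][:,:,::-1]); np.savez(f"{n}.npz",**d)
    print(n,d["camera_matrix"],d["eye"],d["orientation"],[k for k in d])
E
```

```text
{'clock': np.float64(0.0), 'joint_positions': array([ 1.179,  0.412, -0.013,  1.597,  0.006,  1.134, -0.082]), 'joint_velocities': array([ 0.001,  0.001, -0.   , -0.001, -0.001, -0.001, -0.001]), 'joint_torque': array([-0.0000e+00, -5.8794e+01,  6.4200e-01, -2.9107e+01, -5.4000e-02,
        1.8000e-02,  0.0000e+00]), 'tcp_pos': array([ 198.614, -592.018,  194.199]), 'ee_rot': array([-3.099e+00, -5.060e-01,  1.000e-03]), 'ft_force': array([ 0.698,  0.341, -0.614]), 'moment': array([ 0.029, -0.02 ,  0.03 ]), 'grip_force': np.float64(0.0), 'opening': np.float64(87.934)} 18.700000000000003
top [[410.46413441   0.         280.59982144]
 [  0.         410.46413441 207.47154687]
 [  0.           0.           1.        ]] [414.60958573 105.30663007 863.87491147] [ 0.10460472 -0.09966148 -1.55374073] ['image', 'range_z', 'camera_matrix', 'eye', 'orientation']
side [[510.20245767   0.         274.96309847]
 [  0.         510.20245767 206.99977932]
 [  0.           0.           1.        ]] [ 216.28629703 -486.06927004  634.35983789] [ 0.82055703 -0.20017322 -0.46644906] ['image', 'range_z', 'camera_matrix', 'eye', 'orientation']
```

View pics/top.png

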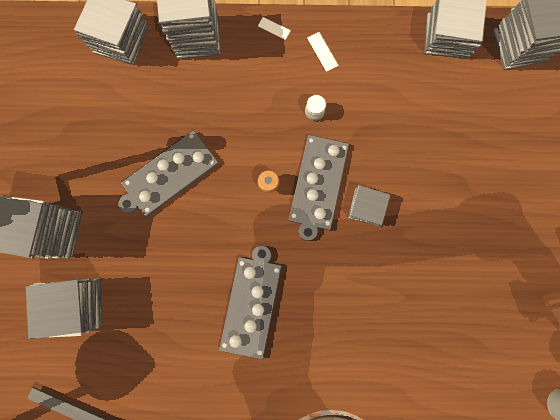

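View pics/side.png

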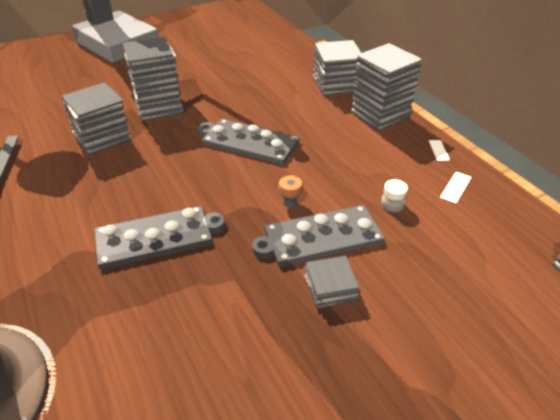

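Top view: the target is the rightmost plate. Its lug is at (308,232), the buttons run from (320,213) to (334,150), the punch is at (268,181), the stack at (370,205) and the jar at (316,107). The side view shows the same arrangement, with the target at (325,235).

```bash
cat >> h.py <<'E'
from scipy.spatial.transform import Rotation as R
P=np.array([[-68,-15],[-34,8],[0,16],[34,8],[68,-15.]])
def fit(W):
    a=P-P.mean(0); b=W-W.mean(0)
    th=np.arctan2((a[:,0]*b[:,1]-a[:,1]*b[:,0]).sum(),(a*b).sum())
    M=np.array([[np.cos(th),-np.sin(th)],[np.sin(th),np.cos(th)]])
    t=W.mean(0)-M@P.mean(0); return th,M,t,W-(P@M.T+t)
E
python3 - <<'E'
from h import *
seeds={"top":[(320,213),(312,195),(312,179),(320,163),(334,150)],"side":[(289,240),(304,226),(321,219),(341,218),(365,223)]}
for n in seeds:
    d=np.load(n+".npz"); W=cloud(d)@R.from_rotvec(d["orientation"]).as_matrix().T+d["eye"]
    hsv=cv2.cvtColor(d["image"],cv2.COLOR_RGB2HSV); z=W[:,:,2]
    out=[]
    for s in seeds[n]:
        v,u=np.indices(z.shape); near=np.hypot(u-s[0],v-s[1])<11
        m=near&(z>25)&(z<42)&(d["range_z"]>0)
        q=W[m]; out.append(np.r_[(q[:,:2].min(0)+q[:,:2].max(0))/2,q[:,:2].mean(0),np.percentile(q[:,2],95),m.sum(),np.ptp(q[:,0]),np.ptp(q[:,1])])
    out=np.array(out); print(n,np.round(out,1))
    th,M,t,r=fit(out[:,2:4]); print(np.degrees(th),t,"\n",np.round(r,1),"\n",np.round(P@M.T+t,1))
    for nm,(u,v) in ({"punch":(268,181),"stack":(370,205),"jar":(316,107),"plate":(300,215),"bench":(345,260)} if n=="top" else {"punch":(290,183),"stack":(332,275),"jar":(395,187),"plate":(330,248)}).items(): print(nm,np.round(W[v,u]))
o=env.get_obs(); print(R.from_rotvec(o["ee_rot"]).as_matrix().round(3))
E
```

```text
top [[513.7  29.  513.3  29.3  34.9 103.   21.2  23. ]
 [551.9  44.5 551.3  44.6  35.3 104.   23.   20.7]
 [579.9  44.7 585.3  45.2  34.8 102.   33.8  20.9]
 [618.1  30.4 617.7  30.4  34.6  99.   22.   21. ]
 [646.4   1.2 645.8   1.2  35.3  98.   21.9  20.9]]
-11.965178416182619 [582.59441119  29.75204349] 
 [[ 0.4  0.2]
 [ 0.3 -0.1]
 [-0.6 -0.2]
 [ 0.2 -0.1]
 [-0.2  0.2]] 
 [[513.   29.2]
 [551.   44.6]
 [585.9  45.4]
 [617.5  30.5]
 [646.    1. ]]
punch [574. 135.  52.]
stack [531. -73.  35.]
jar [732.  39.  49.]
plate [511.  68.  15.]
bench [419. -27.   2.]
side [[512.   26.4 510.9  24.8  34.4 124.   22.8  22.2]
 [549.9  42.3 548.9  40.1  34.  112.   22.4  24.1]
 [585.4  42.7 583.5  41.1  34.2 111.   23.2  22. ]
 [617.4  28.5 615.1  26.4  34.2 112.   26.5  24.9]
 [644.5  -1.4 643.1  -3.2  34.7 110.   22.   23.5]]
-11.951142434764234 [580.23482653  25.44809356] 
 [[ 0.3 -0. ]
 [ 0.3 -0.2]
 [-0.  -0. ]
 [-0.1  0.2]
 [-0.5  0.1]] 
 [[510.6  24.9]
 [548.6  40.3]
 [583.5  41.1]
 [615.2  26.2]
 [643.7  -3.3]]
punch [573. 128.  51.]
stack [530. -78.  35.]
jar [737.  34.  45.]
plate [571. -12.  13.]
[[ 0.948  0.318 -0.001]
 [ 0.318 -0.948  0.001]
 [-0.    -0.001 -1.   ]]
```

Request:
apply_moves(series=[[[31,-30,0,0],[62,-61,0,0],[93,-92,0,0],[124,-122,0,0],[155,-152,0,0],[186,-183,0,0],[217,-214,0,0],[248,-244,0,0]]], gripper=0, force=10)

```text
clock: 1.1
tcp_pos: [356.6, -280.8, 194.9]
ee_rot: [-3.1, -0.507, 0.0]
ft_force: [1.7, 0.5, 0.3]
opening: 11.4
grip_force: 0.0
```

Request:
apply_moves(series=[[[35,-35,0,0],[71,-70,0,0],[106,-105,10,0],[141,-140,30,0],[176,-175,50,0],[212,-210,70,0],[247,-245,85,0],[247,-245,85,0]]])

```text
clock: 2.1
tcp_pos: [512.5, 32.8, 108.6]
ee_rot: [-3.096, -0.515, 0.003]
ft_force: [-0.7, -0.7, 0.3]
opening: 0.3
grip_force: 0.0
```

```bash
python3 - <<'E'
from h import *
os=[env.get_obs() for _ in range(1)]; o=os[0]
print({k:np.round(o[k],3) for k in ("clock","tcp_pos","ee_rot","ft_force","opening")})
d=env.get_image("wrist"); cv2.imwrite("pics/w1.png",d["image"][:,:,::-1]); np.savez("w1.npz",tcp=o["tcp_pos"],rot=o["ee_rot"],**d)
C=cloud(d); T=C@d["mount"][:3,:3].T+d["mount"][:3,3]; W=T@R.from_rotvec(o["ee_rot"]).as_matrix().T+o["tcp_pos"]
E0=P; c=np.array([582,28.5]); th=np.radians(-12); M=np.array([[np.cos(th),-np.sin(th)],[np.sin(th),np.cos(th)]])
z=W[:,:,2]
for e in P@M.T+c:
    m=(d["range_z"]>0)&(np.hypot(W[:,:,0]-e[0],W[:,:,1]-e[1])<17)&(z>25)&(z<42)
    if m.sum()<20: print(e,"none"); continue
    q=W[m]; hi=q[q[:,2]>np.percentile(q[:,2],80)]; print(e.round(1),((q.min(0)+q.max(0))/2).round(1)[:2],q.mean(0).round(1),hi.mean(0).round(1),m.sum(),np.ptp(q,axis=0).round(1))
print(d["mount"].round(2))
E
```

```text
{'clock': np.float64(2.1), 'tcp_pos': array([512.46 ,  32.844, 108.63 ]), 'ee_rot': array([-3.096e+00, -5.150e-01,  3.000e-03]), 'ft_force': array([-0.661, -0.723,  0.272]), 'opening': np.float64(0.311)}
[512.4  28. ] [512.2  27.6] [513.  28.  31.] [511.7  27.9  33.1] 562 [23.6 23.2  8.6]
[550.4  43.4] [550.  43.] [550.5  43.2  31. ] [549.8  43.3  33. ] 626 [23.2 23.3  8.6]
[585.3  44.2] [584.9  43.9] [585.  44.  31.] [584.7  43.7  33.1] 691 [23.  23.1  7.3]
[616.9  29.3] [616.5  28.8] [616.3  29.2  31. ] [616.4  29.   33. ] 764 [23.3 23.3  8.9]
[ 6.454e+02 -3.000e-01] [ 6.448e+02 -5.000e-01] [6.445e+02 1.000e-01 3.090e+01] [ 6.449e+02 -3.000e-01  3.290e+01] 827 [23.1 23.6  9.3]
[[   0.      0.95    0.3    81.8 ]
 [   1.     -0.      0.     -0.76]
 [   0.      0.3    -0.95 -188.83]
 [   0.      0.      0.      1.  ]]
```

View pics/w1.png

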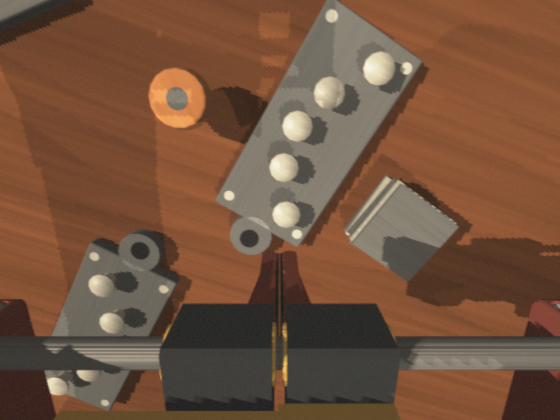

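The wrist view shows the five target buttons from (286,213) near the lug to (380,68), clear of the punch and stack. All the views agree within 1–2 mm. I'll come down to just above button 1 and let the arm settle.

Request:
apply_moves(series=[[[0,0,20,0],[0,0,40,0],[0,0,55,0],[0,0,65,0],[0,0,70,0],[0,0,70,0],[0,0,70,0],[0,0,70,0]]])

```text
clock: 3.15
tcp_pos: [512.8, 28.6, 40.4]
ee_rot: [3.1, 0.506, 0.001]
ft_force: [0.1, 0.3, -0.2]
opening: 0.0
grip_force: 0.0
```

Request:
apply_moves(series=[[[0,0,0,0],[0,0,0,0],[0,0,0,0],[0,0,0,0],[0,0,0,0],[0,0,0,0],[0,0,0,0],[0,0,0,0]]])

```text
clock: 4.15
tcp_pos: [512.5, 28.5, 40.0]
ee_rot: [3.1, 0.506, -0.0]
ft_force: [-0.1, 0.2, -0.7]
opening: 0.3
grip_force: 0.0
```

```bash
python3 - <<'E'
from h import *
for n in ("side","top"):
    d=env.get_image(n); im=d["image"][:,:,::-1]
    cv2.imwrite(f"pics/{n}2.png",cv2.resize(im[100:320,180:440] if n=="side" else im[90:270,220:420],None,fx=3 if n=="top" else 2.7,fy=3 if n=="top" else 2.7))
    o=env.get_obs(); print({k:np.round(o[k],3) for k in ("clock","tcp_pos","ee_rot","ft_force","opening")})
E
```

```text
{'clock': np.float64(4.2), 'tcp_pos': array([512.576,  28.56 ,  40.071]), 'ee_rot': array([3.1  , 0.506, 0.   ]), 'ft_force': array([ 0.065, -0.668, -0.56 ]), 'opening': np.float64(0.442)}
{'clock': np.float64(4.25), 'tcp_pos': array([512.536,  28.547,  40.029]), 'ee_rot': array([3.1  , 0.506, 0.   ]), 'ft_force': array([0.637, 0.607, 0.599]), 'opening': np.float64(0.692)}
```

View pics/side2.png

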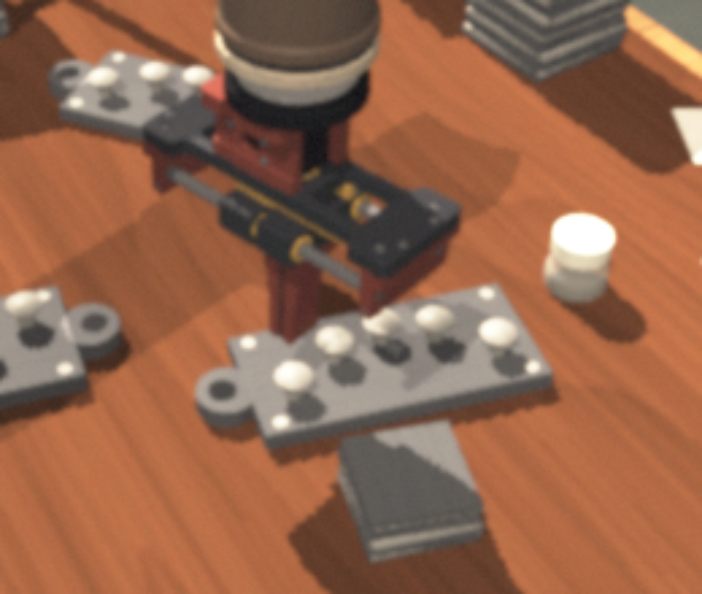

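The side crop shows the fingertips at (290,335), but button 1 is at (293,378). They should nearly coincide, so I'll measure the fingertip itself before pressing.

```bash
python3 - <<'E'
from h import *
d=env.get_image("side"); Rm=R.from_rotvec(d["orientation"]).as_matrix()
W=cloud(d)@Rm.T+d["eye"]; im=d["image"]; ok=d["range_z"]>0
def proj(p):
    c=Rm.T@(np.array(p)-d["eye"]); K=d["camera_matrix"]; return (K[0,0]*c[0]/-c[2]+K[0,2], -K[1,1]*c[1]/-c[2]+K[1,2])
print("tcp px",proj([512.5,28.5,40]),"btn",proj([512.5,28,34]))
hsv=cv2.cvtColor(im,cv2.COLOR_RGB2HSV)
for v in range(200,246,3): print(v,[tuple(W[v,u].round().astype(int)) for u in (282,287,292)], im[v,287])
o=env.get_obs(); dw=env.get_image("wrist"); T=cloud(dw)@dw["mount"][:3,:3].T+dw["mount"][:3,3]
for v in range(180,420,15): print(v,[tuple(T[v,u].round().astype(int)) for u in (265,280,300)], dw["image"][v,270])
cv2.imwrite("pics/w2.png",dw["image"][:,:,::-1])
E
```

```text
tcp px (np.float64(287.8614517136715), np.float64(233.36023478504714)) btn (np.float64(287.97168561412707), np.float64(236.1198303270329))
200 [(np.int64(501), np.int64(27), np.int64(119)), (np.int64(503), np.int64(17), np.int64(126)), (np.int64(511), np.int64(15), np.int64(124))] [79 44 40]
203 [(np.int64(501), np.int64(28), np.int64(112)), (np.int64(504), np.int64(18), np.int64(119)), (np.int64(511), np.int64(15), np.int64(118))] [86 48 42]
206 [(np.int64(500), np.int64(27), np.int64(107)), (np.int64(504), np.int64(18), np.int64(113)), (np.int64(512), np.int64(17), np.int64(110))] [106  57  48]
209 [(np.int64(501), np.int64(27), np.int64(100)), (np.int64(504), np.int64(18), np.int64(106)), (np.int64(514), np.int64(19), np.int64(101))] [109  55  51]
212 [(np.int64(500), np.int64(27), np.int64(95)), (np.int64(504), np.int64(18), np.int64(100)), (np.int64(514), np.int64(19), np.int64(95))] [108  56  50]
215 [(np.int64(501), np.int64(28), np.int64(87)), (np.int64(503), np.int64(16), np.int64(95)), (np.int64(515), np.int64(20), np.int64(87))] [104  56  47]
218 [(np.int64(501), np.int64(
[... 3216 characters left out ...]
8), np.int64(-1), np.int64(-123)), (np.int64(32), np.int64(4), np.int64(-128))] [47 45 43]
360 [(np.int64(30), np.int64(-4), np.int64(-130)), (np.int64(25), np.int64(-1), np.int64(-124)), (np.int64(30), np.int64(4), np.int64(-131))] [69 65 62]
375 [(np.int64(26), np.int64(-4), np.int64(-131)), (np.int64(-138), np.int64(0), np.int64(40)), (np.int64(26), np.int64(4), np.int64(-131))] [69 66 62]
390 [(np.int64(22), np.int64(-4), np.int64(-131)), (np.int64(-156), np.int64(0), np.int64(41)), (np.int64(22), np.int64(4), np.int64(-131))] [66 64 59]
405 [(np.int64(18), np.int64(-4), np.int64(-131)), (np.int64(19), np.int64(-1), np.int64(-132)), (np.int64(18), np.int64(4), np.int64(-131))] [34 34 34]
```

View pics/w2.png

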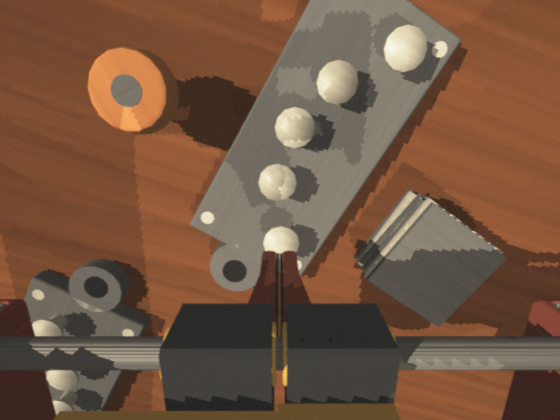

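View pics/top2.png

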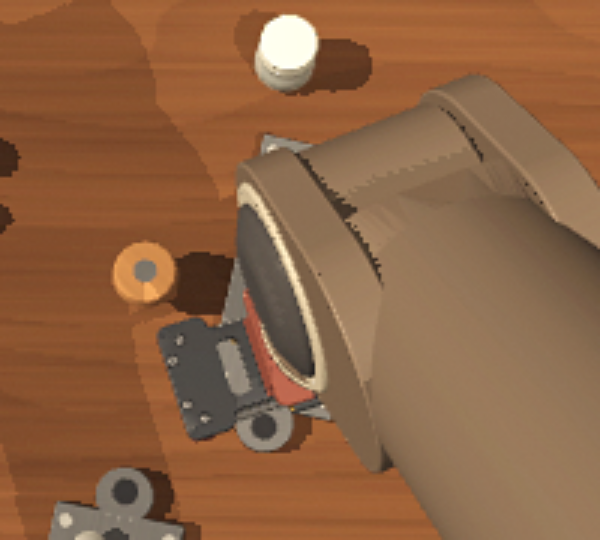

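Both cameras put the visible fingertips about 30 mm above the TCP, although their sideways position is right. I'll go down to TCP z = 30, which is safe either way, then check the button height and force.

Request:
apply_moves(series=[[[0,0,2,0],[0,0,4,0],[0,0,6,0],[0,0,7,0],[0,0,8,0],[0,0,9,0],[0,0,10,0],[0,0,10,0]]])

```text
clock: 5.35
tcp_pos: [512.5, 28.6, 30.0]
ee_rot: [3.1, 0.507, -0.0]
ft_force: [-0.4, -0.4, 0.3]
opening: 0.6
grip_force: 0.0
```

```bash
cat > chk.py <<'E'
from h import *
B=np.array([[512.5,28],[550.2,43.3],[585,44],[616.7,29.1],[645,-.3]])
F=[];D=[]
for i in range(4):
    d=env.get_image("side"); o=env.get_obs(); F.append(o["ft_force"]); D.append(d["range_z"])
d["range_z"]=np.median(D,0)
W=cloud(d)@R.from_rotvec(d["orientation"]).as_matrix().T+d["eye"]+[1,1.5,0]
print(o["clock"],o["tcp_pos"].round(1),"F",np.mean(F,0).round(2))
for b in B:
    m=(np.hypot(W[:,:,0]-b[0],W[:,:,1]-b[1])<14)&(W[:,:,2]>19)&(W[:,:,2]<40)&(cv2.cvtColor(d["image"],cv2.COLOR_RGB2HSV)[:,:,1]<70)
    q=W[m]; print(b,m.sum(),np.percentile(q[:,2],[50,90]).round(1) if m.sum()>5 else "")
# visible finger: near TCP column, reddish/dark
t=o["tcp_pos"]; m=(np.hypot(W[:,:,0]-t[0],W[:,:,1]-t[1])<22)&(cv2.cvtColor(d["image"],cv2.COLOR_RGB2HSV)[:,:,1]>110)&(W[:,:,2]>18)
if m.sum(): print("finger lowest z",np.percentile(W[m][:,2],[1,3,10]).round(1),m.sum())
E
python3 chk.py
```

```text
5.55 [512.6  28.6  30.1] F [-0.15  0.07  0.1 ]
[512.5  28. ] 128 [31.4 33.5]
[550.2  43.3] 119 [31.5 33.5]
[585.  44.] 49 [29.9 32.3]
[616.7  29.1] 118 [31.5 33.5]
[ 6.45e+02 -3.00e-01] 117 [31.4 33.7]
finger lowest z [62.3 64.8 71.4] 683
```

```bash
python3 - <<'E'
from h import *
o=env.get_obs(); A=R.from_rotvec(o["ee_rot"]).as_matrix()
d=env.get_image("wrist"); T1=(cloud(d)@d["mount"][:3,:3].T+d["mount"][:3,3])[d["range_z"]>0]
s=env.get_image("side"); W=cloud(s)@R.from_rotvec(s["orientation"]).as_matrix().T+s["eye"]+[1,1.5,0]
T2=(W-o["tcp_pos"])[s["range_z"]>0]@A
for n,T in (("w",T1),("s",T2)):
    for lo in range(-110,110,10):
        m=(abs(T[:,0])<50)&(T[:,1]>=lo)&(T[:,1]<lo+10)&(T[:,2]<-24)&(T[:,2]>-200)
        if m.sum()>5: print(n,lo,m.sum(),np.percentile(T[m][:,2],[97,99.5]).round())
E
```

```text
w -80 3714 [-108. -107.]
w -70 1268 [-119. -118.]
w -60 1379 [-120. -119.]
w -50 1786 [-120. -118.]
w -40 1778 [-120. -118.]
w -30 3694 [-114. -112.]
w -20 5130 [-113.  -67.]
w -10 5814 [-39. -29.]
w 0 6078 [-41. -30.]
w 10 5077 [-114.  -75.]
w 20 3083 [-114. -112.]
w 30 1393 [-119. -118.]
w 40 1371 [-119. -118.]
w 50 1379 [-119. -118.]
w 60 1101 [-119. -118.]
w 70 3699 [-108. -107.]
s -90 137 [-120. -113.]
s -80 295 [-110. -108.]
s -70 171 [-122. -119.]
s -60 79 [-122. -120.]
s -50 86 [-120. -120.]
s -40 185 [-124. -121.]
s -30 232 [-116. -114.]
s -20 237 [-59. -34.]
s -10 359 [-33. -28.]
s 0 639 [-32. -30.]
s 10 622 [-73. -65.]
s 20 490 [-109. -105.]
s 30 187 [-121. -119.]
s 40 143 [-121. -120.]
s 50 144 [-121. -119.]
s 60 252 [-123. -120.]
s 70 506 [-109. -108.]
s 80 446 [-122. -114.]
```

The whole gripper sits about 29 mm higher than the reported TCP, because the body is at −108 instead of −80. Contact should therefore come near reported z ≈ 5, and body clearance is fine.

Request:
apply_moves(series=[[[0,0,5,0],[0,0,10,0],[0,0,14,0],[0,0,17,0],[0,0,20,0],[0,0,22,0],[0,0,23,0],[0,0,23,0]]])

```text
clock: 6.65
tcp_pos: [512.5, 28.6, 7.0]
ee_rot: [3.1, 0.506, 0.0]
ft_force: [-0.3, 0.2, 0.4]
opening: 0.8
grip_force: 0.0
```

```bash
python3 chk.py
```

```text
6.85 [512.6  28.6   7.1] F [0.02 0.11 0.02]
[512.5  28. ] 65 [30.3 32.9]
[550.2  43.3] 118 [31.6 33.4]
[585.  44.] 0 
[616.7  29.1] 91 [31.3 33.3]
[ 6.45e+02 -3.00e-01] 117 [31.3 33.5]
finger lowest z [40.  42.2 48.5] 595
```

Request:
apply_moves(series=[[[0,0,0.5,0],[0,0,1,0],[0,0,1.5,0],[0,0,2,0],[0,0,2.5,0],[0,0,3,0],[0,0,3,0],[0,0,3,0]]])

```text
clock: 7.85
tcp_pos: [512.6, 28.6, 4.1]
ee_rot: [3.101, 0.506, 0.0]
ft_force: [-0.9, -0.2, 0.8]
opening: 0.1
grip_force: 0.5
```

```bash
python3 chk.py
```

```text
8.05 [512.6  28.5   4.1] F [0.45 0.21 0.82]
[512.5  28. ] 59 [27.8 30.5]
[550.2  43.3] 109 [31.4 33.6]
[585.  44.] 0 
[616.7  29.1] 79 [31.  33.2]
[ 6.45e+02 -3.00e-01] 118 [31.5 33.5]
finger lowest z [37.  38.7 45.9] 595
```

Request:
apply_moves(series=[[[0,0,0.7,0],[0,0,1.5,0],[0,0,1.5,0],[0,0,1.5,0],[0,0,1.5,0],[0,0,-1,0],[0,0,-4,0],[0,0,-6,0]]])

```text
clock: 9.05
tcp_pos: [512.3, 28.5, 10.2]
ee_rot: [3.1, 0.506, -0.0]
ft_force: [-0.9, -0.4, -0.1]
opening: 0.3
grip_force: 0.0
```

Request:
apply_moves(series=[[[5,0,0,0],[13,-1,0,0],[22,-1,0,0],[31,-2,0,0],[38,-2.5,0,0],[40.5,-2.5,0,0],[40.5,-2.5,0,0],[40.5,-2.5,0,0]]])

```text
clock: 10.05
tcp_pos: [549.8, 43.6, 10.0]
ee_rot: [3.1, 0.506, -0.001]
ft_force: [0.4, 0.5, 0.4]
opening: 0.4
grip_force: 0.0
```

Request:
apply_moves(series=[[[0,0,2,0],[0,0,4,0],[0,0,5,0],[0,0,6,0],[0,0,7,0],[0,0,7.5,0],[0,0,7.5,0],[0,0,7.5,0]]])

```text
clock: 11.05
tcp_pos: [550.1, 43.7, 2.6]
ee_rot: [3.1, 0.506, -0.0]
ft_force: [-0.1, -0.0, 1.1]
opening: 0.8
grip_force: 0.7
```

```bash
python3 chk.py
```

```text
11.25 [550.1  43.8   2.5] F [-0.37 -0.62  1.41]
[512.5  28. ] 130 [31.4 33.5]
[550.2  43.3] 51 [26.4 27.9]
[585.  44.] 118 [31.1 33.4]
[616.7  29.1] 87 [31.4 33.6]
[ 6.45e+02 -3.00e-01] 120 [31.5 33.6]
finger lowest z [34.6 36.6 43.9] 612
```

Button 1 has sprung back to full height with its head still in place. Button 2 has dipped about 4 mm at 1.4 N. On to buttons 3, 4 and 5.

Request:
apply_moves(series=[[[0,0,-3,0],[0,0,-6,0],[0,0,-7.5,0],[8,2.5,-7.5,0],[18,5.5,-7.5,0],[28,9,-7.5,0],[33,10.5,-7.5,0],[33,10.5,-7.5,0]]])

```text
clock: 12.25
tcp_pos: [585.0, 44.4, 9.8]
ee_rot: [-3.1, -0.506, 0.0]
ft_force: [-0.1, 0.4, 0.2]
opening: 0.5
grip_force: 0.0
```

Request:
apply_moves(series=[[[0,0,2,0],[0,0,4,0],[0,0,5,0],[0,0,6,0],[0,0,7,0],[0,0,7.5,0],[0,0,7.5,0],[0,0,7.5,0]]])

```text
clock: 13.25
tcp_pos: [584.7, 44.3, 2.6]
ee_rot: [3.1, 0.506, -0.0]
ft_force: [-1.4, -0.7, 0.9]
opening: 0.5
grip_force: 0.7
```

```bash
python3 chk.py
```

```text
13.45 [584.7  44.4   2.5] F [-1.07 -0.05  1.46]
[512.5  28. ] 130 [31.7 33.5]
[550.2  43.3] 119 [31.5 33.6]
[585.  44.] 51 [26.2 28.2]
[616.7  29.1] 118 [31.5 33.3]
[ 6.45e+02 -3.00e-01] 118 [31.4 33.4]
finger lowest z [34.9 37.  43.7] 633
```

Request:
apply_moves(series=[[[0,0,-3,0],[0,0,-6,0],[0,0,-7.5,0],[6,6,-7.5,0],[13,13,-7.5,0],[21,20,-7.5,0],[25.5,24,-7.5,0],[25.5,24,-7.5,0]]])

```text
clock: 14.45
tcp_pos: [616.9, 29.4, 9.8]
ee_rot: [-3.101, -0.505, 0.0]
ft_force: [-0.2, 0.2, -0.6]
opening: 0.5
grip_force: 0.0
```

Request:
apply_moves(series=[[[0,0,2,0],[0,0,4,0],[0,0,5,0],[0,0,6,0],[0,0,7,0],[0,0,7.5,0],[0,0,7.5,0],[0,0,7.5,0]]])

```text
clock: 15.45
tcp_pos: [616.6, 29.8, 2.6]
ee_rot: [-3.1, -0.506, -0.0]
ft_force: [-1.0, 0.9, 1.2]
opening: 0.6
grip_force: 0.7
```

```bash
python3 chk.py
```

```text
15.65 [616.6  29.7   2.6] F [-1.03  0.43  1.28]
[512.5  28. ] 131 [31.4 33.3]
[550.2  43.3] 119 [31.4 33.5]
[585.  44.] 117 [31.4 33.5]
[616.7  29.1] 54 [25.9 28.4]
[ 6.45e+02 -3.00e-01] 119 [31.5 33.5]
finger lowest z [35.1 37.5 45.3] 641
```

Request:
apply_moves(series=[[[0,0,-3,0],[0,0,-6,0],[0,0,-7.5,0],[4,9,-7.5,0],[9,19,-7.5,0],[14,29,-7.5,0],[17.5,37,-7.5,0],[17.5,37,-7.5,0]]])

```text
clock: 16.65
tcp_pos: [645.3, -0.8, 9.8]
ee_rot: [3.101, 0.504, -0.0]
ft_force: [0.9, 0.4, -0.0]
opening: 0.5
grip_force: 0.0
```

Request:
apply_moves(series=[[[0,0,2,0],[0,0,4,0],[0,0,5,0],[0,0,6,0],[0,0,7,0],[0,0,7.5,0],[0,0,7.5,0],[0,0,7.5,0]]])

```text
clock: 17.65
tcp_pos: [645.0, 0.3, 2.6]
ee_rot: [-3.1, -0.507, -0.0]
ft_force: [-0.1, 1.3, 1.5]
opening: 0.4
grip_force: 0.7
```

```bash
python3 chk.py
```

```text
17.85 [6.451e+02 1.000e-01 2.600e+00] F [-0.7   1.29  1.07]
[512.5  28. ] 129 [31.4 33.3]
[550.2  43.3] 118 [31.3 33.4]
[585.  44.] 117 [31.3 33.4]
[616.7  29.1] 118 [31.2 33.5]
[ 6.45e+02 -3.00e-01] 54 [26.2 28.8]
finger lowest z [34.8 37.2 44.6] 646
```

Request:
apply_moves(series=[[[0,0,-3,0],[0,0,-8,0],[0,0,-20,0],[0,0,-40,0],[0,0,-60,0],[0,0,-80,0],[0,0,-90,0],[0,0,-90,0]]])

```text
clock: 18.85
tcp_pos: [645.4, 0.2, 93.6]
ee_rot: [3.1, 0.506, 0.002]
ft_force: [0.4, -1.3, -0.1]
opening: 0.5
grip_force: 0.0
```

Request:
apply_moves(series=[[[0,0,0,0],[0,0,0,0],[0,0,0,0],[0,0,0,0],[0,0,0,0],[0,0,0,0],[0,0,0,0],[0,0,0,0]]])

```text
clock: 19.85
tcp_pos: [644.9, 0.2, 92.6]
ee_rot: [3.1, 0.506, 0.0]
ft_force: [0.4, 0.4, -0.2]
opening: 0.6
grip_force: 0.0
```

```bash
python3 chk.py
```

```text
20.05 [6.45e+02 2.00e-01 9.26e+01] F [-0.19 -0.1  -0.22]
[512.5  28. ] 128 [31.6 33.6]
[550.2  43.3] 119 [31.4 33.4]
[585.  44.] 119 [31.4 33.5]
[616.7  29.1] 117 [31.4 33.4]
[ 6.45e+02 -3.00e-01] 118 [31.6 33.6]
finger lowest z [122.2 124.6 133. ] 941
```

All five buttons dipped and sprang back, the plate hasn't moved, and the arm is clear.

```bash
python3 -c "
from station import env
print(env.finish_job())"
```

```text
the job is handed in; nothing more can be done
None
```

Job handed in, verdict not shown: all five buttons were pressed in order from the lug end, lifting clear between buttons rather than sliding along; each dipped about 4–5 mm and sprang back, the plate stayed put, and the bystanders weren't touched.

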